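Close the windbreak and raise its telescoping guard

ROBOT

A 6-joint arm with a two-finger parallel gripper is mounted at the origin on the work surface. World frame = base frame: x ahead of the robot, y to its left, z up, the work surface at z = 0. Lengths are in mm, angles in rad, forces in N, time in s.
With the tool pointing down it reaches from about 250 to 800 mm from the base axis. Payload 3.9 kg.
Tool frame: the origin (TCP) lies midway between the tips of the shut fingers; the grasp point (between the pads) lies 19 mm behind it (robot.pinch_z is the distance from the TCP to the grasp point, in mm); z points along the fingers, y is the line along which they close (so a half turn about z gives the same grasp; the last joint's range is limited). The gripper opens to 85 mm and grips with 20 to 120 N. Pads are 22 mm wide; open, the fingers measure 114 mm over their backs; the gripper's body (76 mm by 85 mm) begins 54 mm behind the grasp point. The pads swing forward as they close: fully open they stand 13 mm farther back than shut.
Start: joints at [-1.232, 0.26, -0.138, 1.173, 0, 1.571], TCP at [174.482, -495.148, 231.304] pointing down, gripper open.
Joint ranges: [-2.78, 2.78], [-0.83, 1.72], [-1.28, 1.37], [-1.9, 2.12], [-1.57, 1.48], [-3.14, 3.14]. Speed limits (rad/s): [2.57, 2.57, 3.14, 3.14, 3.14, 3.14].

INTERFACE

Orientations are given as a unit quaternion [w, x, y, z].
In Python, from station import robot, optics, workorder gives the robot as it stands. The module is installed in compiled form; this text tells all that it offers. Calls block until the motion is done:
- robot.move_pose(position, orientation): joint-space move of the TCP to a pose.
- robot.servo_line(position, speed=150, frame=None, force_limit=None): straight line of the TCP; frame=None keeps the orientation; speed is the mean speed in mm/s. With force_limit (N) it stops when the force on the tool has changed by that much, and returns True; else False.
- robot.movej(angles): joint-space move.
- robot.move_gripper(opening, force=None): finger opening in mm; force is the grip in N (None keeps the last); returns when the fingers have stopped.
- robot.sleep(seconds).
- robot.ik(position, orientation): joint angles nearest the present ones, or None.
- robot.observe(): the state.
- optics.capture(name): name is "scene" or "top"; returns a dict with "img" (400x640x3 uint8, red, green, blue), "fov_y" (degrees; the focal length in pixels is half the picture's height over the tangent of half this angle, whatever the lens; pixels are square), "cx", "cy" (the principal point, pixels), "cam_to_world" (4x4, takes a point from camera to world coordinates). Camera axes: x right, y up, looking along -z (the intrinsics and any distortion apply to the point x, -y, -z); pixel columns grow to the right and rows downward; lengths in mm; the calibration is good to about 2 mm. A picture is of the moment at which its call begins. There is no depth.
A pose or a line that the arm cannot do raises robot.IKError and nothing moves.
- workorder.job_done(): hands the job in; it is judged then, once.
The state is a dict: "t": time; "joint_positions": joint angles; "qvel": joint speeds; "tau": joint torques, N m; "tcp_pos": TCP position; "tcp_rot": TCP orientation; "ft_force": force on the tool from outside, world axes, zero at the start; "wrist_torque": the same for the moment, N m; "gripper_width": finger opening in mm; "grip_force": force on a finger pad.
Only numpy, scipy, OpenCV 4.12 (cv2) and the standard library are available. Lean on these libraries where they do the work, as an engineer would, in place of code of your own. Each camera call takes 0.05 s, during which the arm holds its last target. There are 200 camera calls.

TASK

Make the windbreak for lighting the charcoal: first butt the loose firebrick end to end against the end of the steel wind guard that it faces, square and in line with it so that no gap is left. Then press the guard's lock button fully down, where it stays, and pull the sliding panel up by its wooden grip bar, past the first stop to the second one. Its upper catch is gone, so finish while still holding the panel up at the second stop, and leave the other things on the shelf where they are.

Things in the scene. Friction and masses are not known exactly. Their poses are not given: they have to be found in the camera images.
- guard: Fixed steel wind guard bolted to the shelf: an upright flat sleeve 30 mm thick (its x), 180 mm long (its y) and 130 mm high, vertical end faces at y = +90 and -90 mm, out of whose top a panel slides. Two flat feet, 5 mm high, reach to x = +-59 mm over |y| < 45 mm. At its +y end a lock housing (36 x 44 mm) stands on top to 142 mm height. Origin: centre of the underside, z up.
- bar_mid (a point): Centre of the wooden grip bar on top of the sliding panel: bar 20 mm thick (guard x), 80 mm long (guard y), 26 mm high, over the guard's y = -20 mm, its centre 170 mm above the shelf when the panel is down. Axes as the guard's. It stands on two 12 mm thick stubs; panel top 28 mm below this point. Panel and bar weigh about 0.35 kg together.
- guard_panel: The sliding panel (8 mm thick, 126 mm wide) with its wooden grip bar; axes as the guard's; origin on the guard's x = y = 0, at the guard's origin when the panel is down (the bar itself is 170 mm above it, see point bar_mid); rises with the panel.
- panel_height (a joint): Height of the sliding panel in m: 0 down, first stop (a soft click that takes about 5 N extra to pull through) near 0.045, second stop at 0.090, the hard end of the travel. Slides vertically. Locked (under 2 mm of play) until the lock button is down. Falls back under its own weight when let go.
- button_top (a point): Centre of the top of the lock button, a round black push button of 28 mm diameter on the lock housing, at guard y = +68 mm, 154 mm above the shelf when up. Pressed straight down.
- lock_button (a joint): How far the lock button is pressed, m: 0 up, 0.008 fully down. Takes about 3 N, stays where it is pushed (no spring back) and frees the panel when fully down, past 0.006.
- firebrick: Loose plain firebrick, 50 mm thick (its x), 160 mm long (its y), 75 mm high (z), about 0.35 to 0.7 kg, standing on the shelf off one end of the guard (either end, long side roughly along the guard's y) with a gap of some 35 to 60 mm between their ends. Origin: centre of the underside. Butted home, its centre is 170 mm from the guard's origin along the guard's y.
- garlic_keeper: White ceramic garlic keeper with a wire latch, 86 mm diameter, 106 mm high, off the guard's other end; bystander. Origin: centre of the underside.
- pie_plates: Two stacked white enamel pie plates, 230 mm diameter, 40 mm high, beyond the guard; bystander. Origin: centre of the underside.
- tongs: Tongs with blue silicone ends, 285 mm long (along their x), 46 mm wide, 14 mm high, lying to the left; bystander. Origin: underside, near the middle.
- starter_handle: Loose chimney starter handle, a bent steel rod with a dark wooden grip, 90 x 130 mm, 24 mm high, lying to the right; bystander. Origin: underside, middle.
There are look-alikes about, which are no part of the job. There is more than one size of the guard; the one meant has the size given above. Several things look just like the firebrick: the one meant starts farthest to the robot's left.

How it is judged:
By the outcome, as a careful person would: the job done as asked, in the order asked, and still so for the second after the job is handed in, while the arm keeps its last pose, push and grip.
It also fails if it takes over 54 s, if anything falls off the work surface, if the arm or the gripper's body presses on something with over 40 N, if the wrist force passes 120 N, or if a joint passes its speed limit or range.

## Working session

There is one attempt and no reset: what is moved stays moved. The work goes in short steps, each a Python script; the robot and the scene stay as the last script left them, time stands still between calls to the robot, and variables do not carry over. Pictures are saved under pics/ and viewed, at most 10 in all, crops included, and the job is handed in when it is done.

```bash
mkdir -p pics; python3 - <<'E'
from station import robot, optics
import cv2,numpy as np
for n in("scene","top"):
    c=optics.capture(n); cv2.imwrite(f"pics/{n}0.png",c["img"][:,:,::-1]); print(n,c["fov_y"],c["cx"],c["cy"],np.round(c["cam_to_world"],4).tolist(),[k for k in c])
print(robot.observe())
E
```

```text
scene 53.49318546023156 324.78404524607777 206.76665297651428 [[0.7736, -0.3804, 0.5068, 1145.4325], [0.6336, 0.4566, -0.6245, -729.4563], [0.0061, 0.8042, 0.5943, 816.043], [0.0, 0.0, 0.0, 1.0]] ['img', 'fov_y', 'cx', 'cy', 'cam_to_world']
top 42.17657518613024 316.66363606804686 199.26442726478095 [[-0.0013, 0.9854, -0.1704, 250.6822], [-1.0, -0.0004, 0.0052, -9.0066], [0.0051, 0.1704, 0.9854, 1913.8206], [0.0, 0.0, 0.0, 1.0]] ['img', 'fov_y', 'cx', 'cy', 'cam_to_world']
{'t': 0.1, 'joint_positions': array([-1.23200224e+00,  2.60601560e-01, -1.39251038e-01,  1.17268505e+00,
       -4.40630172e-05,  1.57079672e+00]), 'qvel': array([ 0.00075507, -0.00254307,  0.00343269, -0.00014413,  0.00015986,
        0.00026959]), 'tau': array([ 4.95546465e-05, -4.06508052e+01,  2.54527259e+01,  1.01128334e-02,
        6.38410370e-05,  8.57115936e-06]), 'tcp_pos': array([ 174.26719947, -494.58495657,  230.55276633]), 'tcp_rot': array([-8.54484127e-04,  9.85686253e-01,  1.68587816e-01, -1.68499286e-04]), 'ft_force': array([ 0.00986227, -0.29938648,  0.3215192 ]), 'wrist_torque': array([ 0.00626283,  0.04627269, -0.01598105]), 'grip_force': 0.0, 'gripper_width': 85.22842454261372}
```

View pics/scene0.png

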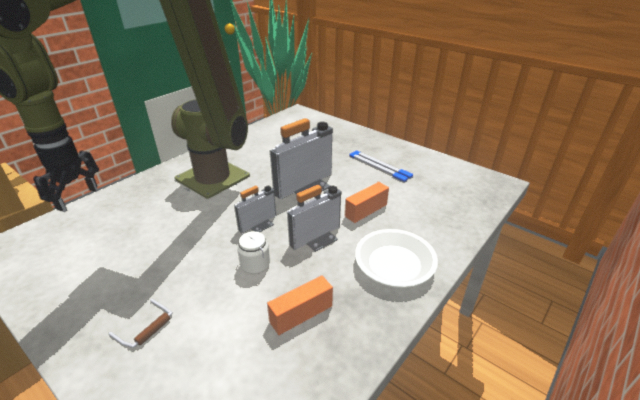

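View pics/top0.png

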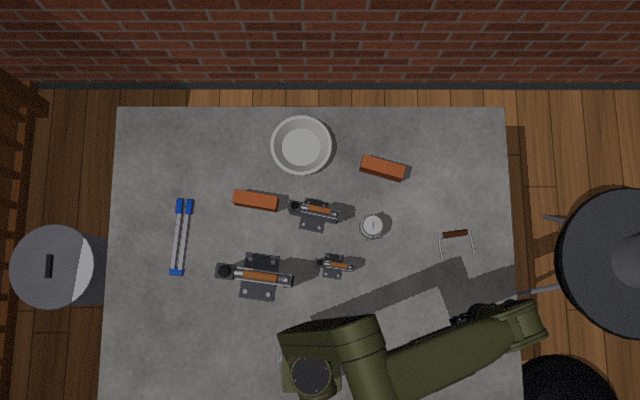

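The guard meant is at about (315,212) in the top picture, and the leftmost brick is at (256,201). The larger guard (262,275), the small guard (335,265) and the second brick (383,168) are decoys. I'll enlarge both views.

```bash
python3 - <<'E'
import cv2
t=cv2.imread("pics/top0.png")[180:240,225:350]; cv2.imwrite("pics/tc.png",cv2.resize(t,None,fx=6.4,fy=6.4,interpolation=cv2.INTER_CUBIC))
s=cv2.imread("pics/scene0.png")[175:260,280:400]; cv2.imwrite("pics/sc.png",cv2.resize(s,None,fx=6.5,fy=6.5,interpolation=cv2.INTER_CUBIC))
E
```

```text
(no output)
```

View pics/tc.png

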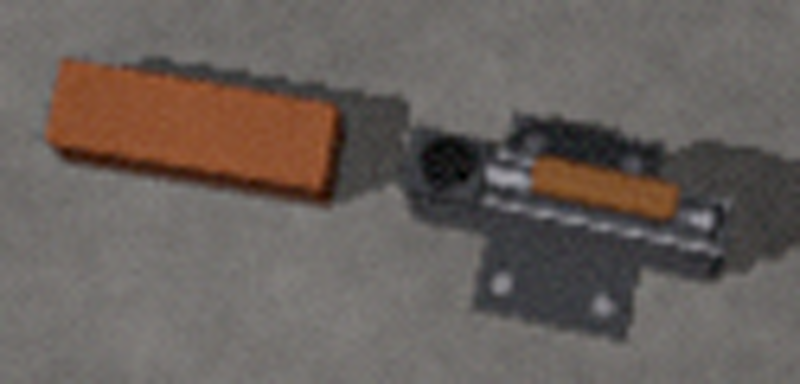

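View pics/sc.png

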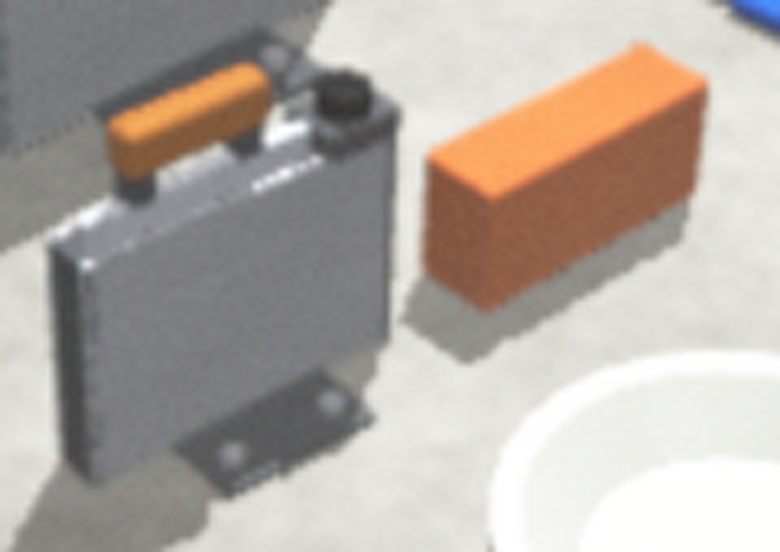

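```bash
cat > fit.py <<'E'
import numpy as np, cv2
from scipy.optimize import least_squares
def proj(P,c,k=0):
    T=np.array(c["cam_to_world"]); q=(np.asarray(P,float)-T[:3,3])@T[:3,:3]; q=q*[1,-1,-1]
    f=200/np.tan(np.radians(c["fov_y"]/2)); x=q[:,:2]/q[:,2:]; r2=(x**2).sum(1,keepdims=True)
    return x*(1+k*r2)*f+[c["cx"],c["cy"]]
def place(P,s):
    a=s[2]; R=np.array([[np.cos(a),-np.sin(a),0],[np.sin(a),np.cos(a),0],[0,0,1]]); return np.asarray(P,float)@R.T+[s[0],s[1],0]
E
python3 - <<'E'
from fit import *
from station import optics
ct,cs=optics.capture("top"),optics.capture("scene")
def pt(d,f,o): return np.array(list(d.keys()),float),(np.array(list(d.values()))+.5)/f-.5+o
bt=pt({(25,80,75):(64,60),(25,-80,75):(338,103),(-25,-80,75):(326,196),(-25,80,75):(48,150)},6.4,[225,180])
gt=pt({(0,68,154):(448,163),(10,20,183):(533,155),(10,-60,183):(680,183),(-10,-60,183):(673,220),(-10,20,183):(530,191),(-59,45,5):(472,310),(-59,-45,5):(628,340),(59,45,5):(515,113),(59,-45,5):(665,145)},6.4,[225,180])
bs=pt({(25,-80,75):(490,198),(-25,-80,75):(428,157),(-25,80,75):(640,42),(25,80,75):(707,82),(25,-80,0):(488,310),(-25,-80,0):(425,272),(25,80,0):(693,195)},6.5,[280,175])
gs=pt({(0,68,154):(343,85),(15,-90,0):(97,484),(-15,-90,0):(66,455),(15,-90,130):(87,268),(-15,-90,130):(52,243),(15,90,0):(388,342),(59,-45,5):(228,497),(59,45,5):(375,415)},6.5,[280,175])
def res(p,sel="ts",parts=False):
    g,b,kt,ks=p[:3],p[3:6],p[6],p[7]; r=[]
    for n,c,k,G,B in(("t",ct,kt,gt,bt),("s",cs,ks,gs,bs)):
        if n in sel: r+=[proj(place(G[0],g),c,k)-G[1],proj(place(B[0],b),c,k)-B[1]]
    if parts: return r
    return np.concatenate([np.vstack(r).ravel(),[p[6]*3,p[7]*3]])
x0=[550,0,-.19,580,220,-.15,0,0]
for sel in("t","s","ts"):
    s=least_squares(res,x0,args=(sel,),loss="soft_l1",x_scale=[100,100,.1,100,100,.1,.1,.1]); print(sel,np.round(s.x,3),s.cost)
    print(place([[0,90,0],[0,170,0]],s.x[:3]).round(1).tolist())
for r in res(s.x,"ts",True): print(r.round(1).tolist())
E
```

```text
t [ 5.21436e+02 -7.21500e+00 -2.01000e-01  5.68208e+02  2.03867e+02
 -1.59000e-01 -1.00000e-01  0.00000e+00] 1.3065059783513164
[[539.4, 81.0, 0.0], [555.3, 159.4, 0.0]]
s [ 5.23125e+02 -1.04400e+01 -2.09000e-01  5.71441e+02  2.02477e+02
 -1.62000e-01  0.00000e+00 -4.31000e-01] 4.494008552279235
[[541.8, 77.6, 0.0], [558.3, 155.9, 0.0]]
ts [ 5.21702e+02 -8.19500e+00 -2.04000e-01  5.69675e+02  2.03243e+02
 -1.57000e-01 -5.60000e-02 -2.26000e-01] 7.585497921734602
[[540.0, 79.9, 0.0], [556.2, 158.3, 0.0]]
[[-0.2, -0.2], [0.7, -0.3], [0.9, 0.1], [0.8, 0.0], [-0.1, -0.2], [0.3, -0.0], [-0.3, 0.2], [0.1, -0.0], [0.3, -0.2]]
[[-0.2, -0.1], [0.7, 0.0], [0.2, -1.0], [-0.2, -0.6]]
[[0.2, -0.6], [0.2, 0.7], [-0.7, -0.1], [-0.1, -0.1], [-0.8, -1.2], [0.6, -0.9], [0.7, -1.1], [0.9, -0.7]]
[[0.7, -0.3], [-0.7, -0.9], [-0.3, -0.6], [0.3, -0.7], [-0.2, 0.9], [-1.0, -0.3], [0.3, -0.3]]
```

The fit is consistent: guard (522, -8, -0.204), brick (570, 203, -0.157), gap 47 mm, residuals under 1 px. Now I'll pick up the brick.

```bash
cat > h.py <<'E'
from station import robot, optics, workorder
import numpy as np, cv2
G=np.array([521.7,-8.2,-0.204]); B=np.array([569.7,203.2,-0.157])
def quat(yaw):  # tool down, tool y along +-x of a body with this yaw
    best=None; j=robot.observe()["joint_positions"]
    for s in(1,-1):
        a=yaw+s*np.pi/2; q=[0,np.cos(a/2),np.sin(a/2),0]
        r=robot.ik([560,150,250],q)
        if r is not None and (best is None or abs(r[5])<best[0]): best=(abs(r[5]),q)
    return best[1]
def gp(x,y,z): # guard -> world
    c,s=np.cos(G[2]),np.sin(G[2]); return [G[0]+c*x-s*y,G[1]+s*x+c*y,z]
def st(m=""):
    o=robot.observe(); q=o["tcp_rot"]; print(m,"t",round(o["t"],2),"tcp",o["tcp_pos"].round(1),"a",round(2*np.arctan2(q[2],q[1]),4),"F",o["ft_force"].round(1),"M",o["wrist_torque"].round(2),"w",round(o["gripper_width"],1),"g",round(o["grip_force"],1)); return o
E
python3 - <<'E'
from h import *
p=robot.observe()["tcp_pos"]
robot.servo_line([p[0],p[1],330],speed=200)
q=quat(B[2]); print(q)
robot.move_pose([B[0],B[1],330],q); st("above")
robot.servo_line([B[0],B[1],120],speed=200)
hit=robot.servo_line([B[0],B[1],27],speed=80,force_limit=8); st(f"down {hit}")
robot.move_gripper(40,30); st("grip")
E
```

```text
[0, np.float64(0.6494783243976477), np.float64(-0.7603801063531475), 0]
above t 3.67 tcp [569.9 202.5 330. ] a 4.5542 F [ 0.2 -0.4 -0.3] M [-0.   -0.05 -0.02] w 85.6 g 0.0
down False t 6.17 tcp [570.3 203.4  27.6] a 4.5554 F [-0.   0.4 -0.1] M [ 0.02 -0.03 -0.04] w 85.6 g 0.0
grip t 6.6 tcp [571.  203.3  27.9] a 4.5552 F [ 2.  -0.8  3.9] M [-0.17 -0.28 -0.01] w 49.7 g 32.4
```

```bash
python3 - <<'E'
from h import *
o=robot.observe(); z=o["tcp_pos"][2]
q=quat(G[2])
p=o["tcp_pos"]; robot.servo_line([p[0],p[1],z+5],speed=30); st("lift")
a=gp(0,182,z+5); robot.servo_line(a,speed=50,frame=q); st("aligned")
hit=robot.servo_line(gp(0,182,z-1),speed=20,force_limit=4); st(f"low {hit}")
z=robot.observe()["tcp_pos"][2]
hit=robot.servo_line(gp(0,162,z),speed=15,force_limit=10); o=st(f"butt {hit}")
d=o["tcp_pos"]-gp(0,0,0); print("y along",d[0]*-np.sin(G[2])+d[1]*np.cos(G[2]))
c=optics.capture("top"); cv2.imwrite("pics/t1.png",cv2.resize(c["img"][180:250,235:360,::-1],None,fx=6.4,fy=6.4,interpolation=cv2.INTER_CUBIC))
E
```

```text
lift t 6.95 tcp [570.  203.1  32.1] a 4.5555 F [-0.1  0.4 -4.1] M [ 0.01 -0.    0.04] w 49.4 g 31.9
aligned t 7.81 tcp [558.9 170.2  33. ] a 4.5083 F [-0.3  1.2 -4. ] M [ 0.   -0.07 -0.01] w 49.7 g 31.8
low True t 8.12 tcp [559.1 170.5  27.8] a 4.5085 F [0.6 0.8 4.8] M [ 0.    0.08 -0.07] w 49.4 g 32.6
butt True t 9.0 tcp [556.5 158.2  27.8] a 4.5091 F [-0.1  0.6  2.7] M [-0.24 -0.   -0.04] w 49.6 g 32.2
y along 169.98914945079605
```

```bash
python3 - <<'E'
from h import *
z=robot.observe()["tcp_pos"][2]
hit=robot.servo_line(gp(0,166,z),speed=15,force_limit=12); o=st(f"push {hit}")
d=o["tcp_pos"]-gp(0,0,0); print("y along",d[0]*-np.sin(G[2])+d[1]*np.cos(G[2]))
robot.move_gripper(85); st("open")
robot.servo_line([*o["tcp_pos"][:2],130],speed=200)
robot.move_gripper(0)
robot.servo_line(gp(0,280,130),speed=300)
robot.servo_line(gp(0,280,30),speed=250)
robot.servo_line(gp(0,262,30),speed=150); st("pre")
hit=robot.servo_line(gp(0,240,30),speed=25,force_limit=12); o=st(f"endpush {hit}")
d=o["tcp_pos"]-gp(0,0,0); print("y along",d[0]*-np.sin(G[2])+d[1]*np.cos(G[2]))
robot.servo_line(gp(0,280,30),speed=200)
robot.servo_line(gp(0,280,270),speed=250)
c=optics.capture("top"); cv2.imwrite("pics/t2.png",cv2.resize(c["img"][180:250,235:360,::-1],None,fx=6.4,fy=6.4,interpolation=cv2.INTER_CUBIC))
c=optics.capture("scene"); cv2.imwrite("pics/s2.png",cv2.resize(c["img"][175:260,280:400,::-1],None,fx=6.5,fy=6.5,interpolation=cv2.INTER_CUBIC)); st()
E
```

```text
push True t 9.4 tcp [556.3 158.5  27.8] a 4.511 F [-1.3  0.5  3.3] M [-0.09 -0.03 -0.  ] w 49.7 g 31.6
y along 170.23353942590373
open t 9.85 tcp [556.2 158.5  27.6] a 4.511 F [-0.  -1.  -0.6] M [ 0.    0.02 -0.03] w 84.6 g 0.0
pre t 12.61 tcp [577.2 249.   32.9] a 4.51 F [1.8 1.5 1.8] M [ 0.35 -0.1   0.03] w 0.1 g 0.0
endpush True t 12.98 tcp [576.9 249.7  31.9] a 4.513 F [-0.   1.5  0.8] M [ 0.32 -0.13 -0.05] w -0.0 g 0.0
y along 263.75514416414154
 t 14.44 tcp [577.5 265.5 268. ] a 4.5129 F [-0.2  0.  -0.5] M [-0.06 -0.    0.02] w 0.2 g 0.0
```

View pics/t2.png

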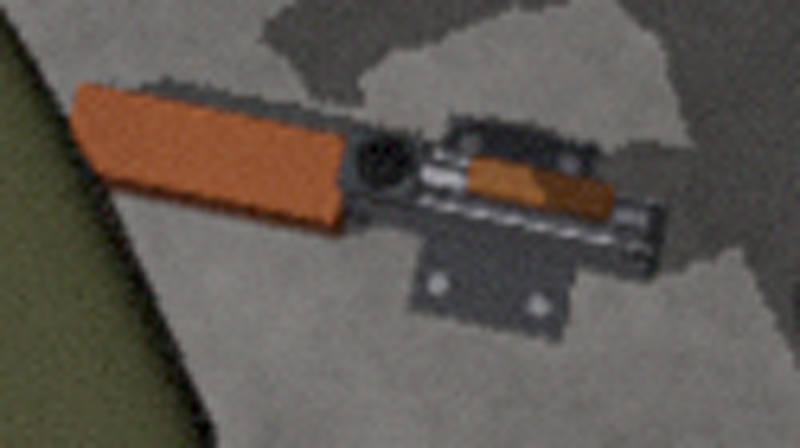

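View pics/s2.png

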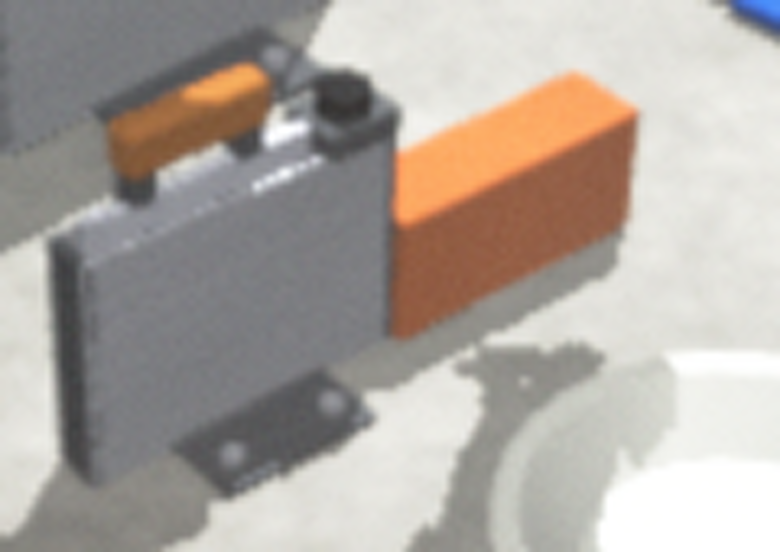

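The brick looks butted and in line: the brick/guard seam in the top crop is at about (345,180). I'll confirm it with a firmer, stepped end push.

```bash
python3 - <<'E'
from h import *
def ya():
    d=robot.observe()["tcp_pos"]-gp(0,0,0); return round(d[0]*-np.sin(G[2])+d[1]*np.cos(G[2]),2)
robot.servo_line(gp(0,280,30),speed=350)
robot.servo_line(gp(0,268,30),speed=100); st("pre")
for y in(264,262,260,258):
    hit=robot.servo_line(gp(0,y,30),speed=20,force_limit=20); F=robot.observe()["ft_force"]; print(y,hit,ya(),F.round(1))
    if hit or F[1]>12: break
robot.servo_line(gp(0,280,30),speed=200)
robot.servo_line(gp(0,280,230),speed=300); st()
E
```

```text
pre t 15.54 tcp [577.2 254.1  32.1] a 4.5121 F [ 1.  -0.1  0.2] M [ 0.02 -0.03 -0.06] w -0.2 g 0.0
264 False 264.01 [ 0.3 -0.7 -0.4]
262 False 264.03 [ 0.9  5.  -0.2]
260 False 264.05 [ 1.4  9.1 -1.3]
258 False 264.12 [ 1.4 14.6 -1.6]
 t 17.72 tcp [577.6 265.1 228.5] a 4.5124 F [-1.6 -0.  -0.1] M [ 0.01 -0.04  0.02] w 0.3 g 0.0
```

The brick stays put at 14.6 N, so it is home. Next is the button.

```bash
python3 - <<'E'
from h import *
robot.servo_line(gp(0,68,230),speed=300)
robot.servo_line(gp(0,68,162),speed=150); st("pre")
for z in(154,150,146,143,140):
    hit=robot.servo_line(gp(0,68,z),speed=40,force_limit=18); o=st(f"{z} {hit}")
    if hit or o["ft_force"][2]>14: break
robot.servo_line(gp(0,68,270),speed=300)
robot.move_gripper(60)
robot.servo_line(gp(0,-20,270),speed=250); st()
E
```

```text
pre t 19.18 tcp [535.9  59.4 162.2] a 4.5146 F [ 0.  -1.1  0.6] M [-0.02 -0.   -0.01] w -0.2 g 0.0
154 False t 19.52 tcp [535.7  58.4 154.3] a 4.5129 F [-0.4 -0.6  0.1] M [ 0.   -0.01 -0.01] w -0.4 g 0.0
150 False t 19.77 tcp [535.7  58.4 150.1] a 4.5129 F [0.2 0.5 1.5] M [-0.03 -0.08  0.  ] w 0.2 g 0.4
146 False t 20.02 tcp [535.9  58.3 146.1] a 4.5129 F [0.3 0.5 2.7] M [-0.02 -0.07  0.01] w -0.0 g 1.5
143 False t 20.27 tcp [535.9  58.3 145.8] a 4.513 F [-5.7 -1.5 19.4] M [-0.18  1.06 -0.01] w 0.4 g 9.7
 t 21.95 tcp [517.6 -28.5 270.2] a 4.5114 F [-0.6  0.2  0.2] M [ 0.01 -0.02 -0.05] w 60.3 g 0.0
```

The button bottomed out at 8 mm with a firm stop. Next is the bar.

```bash
python3 - <<'E'
from h import *
robot.servo_line(gp(0,-20,200),speed=250)
hit=robot.servo_line(gp(0,-20,151),speed=80,force_limit=8); st(f"down {hit}")
robot.move_gripper(10,60); o=st("grip")
x,y,z0=o["tcp_pos"]; x,y=gp(0,-20,0)[:2]
for dz in(40,60,85): robot.servo_line([x,y,z0+dz],speed=60); st(dz)
for dz in(88,90,91,92,93):
    robot.servo_line([x,y,z0+dz],speed=20); o=st(dz)
    if o["ft_force"][2]<-12: break
robot.sleep(.3); st("hold")
for n,s in(("top",np.s_[170:250,225:350]),("scene",np.s_[135:260,280:400])):
    cv2.imwrite(f"pics/{n}3.png",cv2.resize(optics.capture(n)["img"][s][:,:,::-1],None,fx=4.8,fy=4.8,interpolation=cv2.INTER_CUBIC))
E
```

```text
down False t 23.14 tcp [518.2 -27.8 151.6] a 4.513 F [0.1 0.1 0.5] M [ 0.02 -0.01  0.  ] w 60.0 g 0.0
grip t 23.58 tcp [519.9 -28.2 151.9] a 4.512 F [ 5.7 -1.3  0.8] M [-0.23 -0.65 -0.48] w 19.3 g 62.4
40 t 24.42 tcp [519.8 -28.2 192.6] a 4.5121 F [ 6.1 -0.6 -0.5] M [-0.17 -0.67 -0.43] w 19.1 g 62.4
60 t 24.9 tcp [519.8 -28.2 212.3] a 4.5121 F [ 7.2 -0.6 -2.7] M [-0.21 -0.97 -0.44] w 19.0 g 62.2
85 t 25.47 tcp [519.8 -28.2 237.2] a 4.5121 F [ 7.2 -0.5 -3. ] M [-0.24 -1.05 -0.39] w 19.6 g 62.2
88 t 25.77 tcp [519.8 -28.2 240.1] a 4.5121 F [ 7.3 -0.7 -2.6] M [-0.22 -0.99 -0.42] w 19.4 g 62.1
90 t 26.02 tcp [519.8 -28.2 241.9] a 4.512 F [ 7.8 -0.7 -3.5] M [-0.19 -1.04 -0.44] w 19.2 g 62.1
91 t 26.27 tcp [519.8 -28.2 241.9] a 4.5121 F [ 9.  -1.5 -8.6] M [-0.21 -1.49 -0.53] w 18.9 g 61.5
92 t 26.52 tcp [519.7 -28.2 242. ] a 4.5121 F [ 10.   -1.9 -13.2] M [-0.24 -1.83 -0.43] w 18.9 g 61.0
hold t 26.82 tcp [519.7 -28.2 242. ] a 4.5121 F [  9.6  -1.1 -13.9] M [-0.26 -1.88 -0.47] w 19.0 g 61.0
```

View pics/scene3.png

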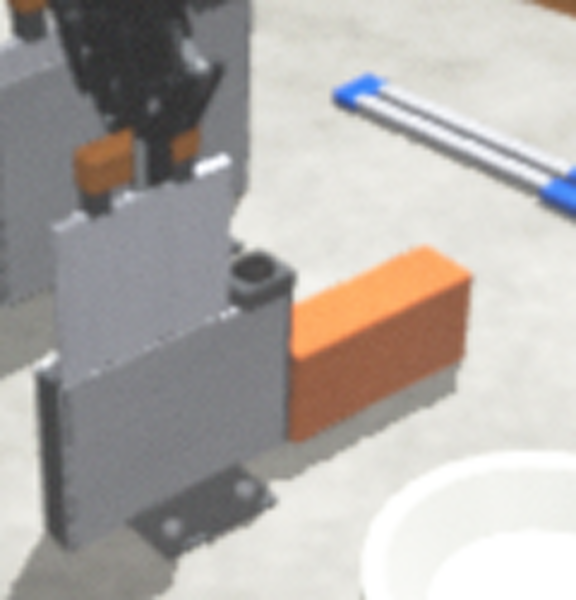

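The scene crop shows the panel up, with its top edge at about (145,185). The button is down at (255,265), and the brick sits tight against the guard at (290,370). The panel rose 90.1 mm and met the hard stop, so I'm handing in while holding it.

```bash
python3 - <<'E'
from h import *
st(); print(workorder.job_done())
E
```

```text
t 26.92 tcp [519.7 -28.2 242. ] a 4.5121 F [  9.4  -1.5 -13.3] M [-0.3  -1.85 -0.47] w 18.9 g 61.0
the job is handed in; nothing more can be done
None
```

I handed the job in at about 27 s: the brick is butted square against the guard (possibly 2–3 mm off line sideways, judging by where the bar was gripped), the lock button is fully down, and the arm is holding the panel up at the second stop.

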